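# Weigh a loaf in its tin

## Robot

A 7-joint arm with a two-finger parallel gripper is mounted at the origin on the work surface. World frame = base frame: x ahead of the robot, y to its left, z up, the work surface at z = 0. Lengths are in m, angles in rad, forces in N, time in s.
With the tool pointing down it reaches from about 0.425 to 0.925 m from the base axis. Payload 6.8 kg.
Tool frame: the origin (TCP) lies at the very end of the fingers, on their centre line; the grasp point (between the pads) lies 19 mm behind it (grip_point_offset is the distance from the TCP to the grasp point, in m); z points along the fingers, y is the line along which they close (so a half turn about z gives the same grasp; the last joint's range is limited). The gripper opens to 85 mm and grips with 20 to 120 N. Pads are 22 mm wide; open, the fingers measure 114 mm over their backs; the gripper's body (76 mm by 85 mm) begins 54 mm behind the grasp point. The pads swing forward as they close: fully open they stand 13 mm farther back than shut.
Start: joints at [-1.308, 0.477, 0.022, 1.555, -0.011, 1.109, -0.083], TCP at [0.245, 0.629, 0.231] pointing down, gripper open.
Joint ranges: [-2.96, 2.96], [-0.34, 2.1], [-1.41, 1.46], [0.24, 2.44], [-1.37, 4.51], [0.17, 1.92], [-2.96, 2.96]. Speed limits (rad/s): [2.39, 2.39, 3.14, 3.14, 3.14, 3.14, 3.14].

## Interface

Orientations are given as a unit quaternion [w, x, y, z].
In Python, from station import * gives the robot as it stands.
- The arm moves only by the tool carry_out, never from a script. Its argument "rows" is text: rows parted by semicolons, each of 4 numbers parted by spaces: the shift along the world's x, y, z in mm, then the turn about the world's z in degrees. In form: dx dy dz yaw; .... A call has 1 to 10 rows; each row shifts and turns the commanded pose from where the row before left it; what a row does not reach is not made up. A row lasts 1/8 s, in which the tool goes at most 62.5 mm and 10.7 degrees, less where a joint would pass 70% of its speed; a pose out of reach is approached as far as the arm can. A call is refused whole if a number of a shift passes 62.5 or a number of a turn 10.7, either way. A call with a gripper value outside its range is refused whole. "claw" is the finger opening in mm, from 0 to 85.4, set as the call begins (left out, the last holds). The fingers move at their own pace and stop on an object; "force" is the grip in N (left out, the last holds). Time passes only in rows, so rows that do not move let the fingers close. It gives the time, the measured TCP pose, the force, the opening and the grip force at its end, in the units of the state.
- get_obs(): the state, without advancing time (a new reading comes with each control period).
- read_camera(name): name is "scene" or "top" or "wrist"; returns a dict with "img" (384x512x3 uint8, blue, green, red), "fov_y" (degrees; the focal length in pixels is half the picture's height over the tangent of half this angle, whatever the lens; pixels are square), "cx", "cy" (the principal point, pixels), "world_to_cam" (4x4, takes a point from world to camera coordinates). Camera axes: x right, y up, looking along -z (the intrinsics and any distortion apply to the point x, -y, -z); pixel columns grow to the right and rows downward; lengths in m; the calibration is good to about 2 mm. The wrist camera is an equidistant fisheye: a pixel r from the principal point sees the ray r / f radians off the axis. A picture is of the moment at which its call begins. There is no depth.
- hand_in(): hands the job in; it is judged then, once.
Trained networks look in the newest picture that a camera, given by its name, has taken for a name from the list of things; names that differ only in an ending like _2 or _b are one class to them, and where a whole thing is asked for, a point or a joint stands for the part that bears it (a point fixed in the world has none). Each returns a list of dicts, best first, with "confidence" (0 to 1); they miss things now and then, are a little off and sometimes report something else, mostly with a low value. They report only what shows in the picture. A call takes as long as a camera call.
- recognise(camera, thing): "centre" ([column, row] in pixels, amid what is visible of it).
- outline_of(camera, thing): "pixels" (384x512 bool, what is visible of it) and "centre" ([column, row] in pixels, amid what is visible of it).
- place_of(camera, thing): "centre" ([column, row] in pixels: a listed point, or the origin of a listed thing).
The state is a dict: "t": time; "q": joint angles; "joint_vel": joint speeds; "joint_torque": joint torques, N m; "eef_pos": TCP position; "tool_rot": TCP orientation; "contact_force": force on the tool from outside, world axes, zero at the start; "torque": the same for the moment, N m; "gripper_width": opening from 0.0 (shut) to 1.0 (fully open); "grasp_force": force on a finger pad.
Only numpy, scipy, OpenCV 4.12 (cv2) and the standard library are available. Lean on these libraries where they do the work, as an engineer would, in place of code of your own. Each camera call takes 0.05 s, during which the arm holds its last target. There are 200 camera calls.

## Task

Zero the scale while its nest is empty by pressing the small key fully down. Then slide the seeded loaf in its tin along the deck, without lifting it, until it drops into the recessed nest and sits flat and square on the nest's floor. Finally press the large key fully down to print the weight, and leave everything else where it is; do not press the large key before the tin is seated, nor the small key again once it is.

Things in the scene. Friction and masses are not known exactly. Their poses are not given: they have to be found in the camera images.
- tin: Straight-sided dark steel loaf tin holding a seeded loaf: 160 mm long (its x), 100 wide (its y), 65 tall, crust to 73 mm, corners rounded 12 mm, 0.6 to 0.9 kg. Too wide for most grippers; pushed low on its side with 3 to 7 N it slides. Origin at the centre of its underside, z up. It starts on the infeed deck, +y of the nest, skewed up to 0.3 rad from the station's axes.
- station: Fixed weighing station, 240 mm (x) by 504 mm (y). Origin at table height under the nest's middle; at yaw 0 its x points away from the robot, its y to the robot's left. All positions marked 'station' are in this frame, in mm. Aluminium deck, top 32 above the table: infeed at x -140 to +82, y +53.5 to +290, and a front lip at x -140 to -83.5 before the nest.
- nest (a point): Middle of the nest's floor, 22 mm above the table, axes as the station's. The nest is a rectangular recess 10 mm deep with square edges, station x -83.5 to +82, y -53.5 to +53.5, open to the infeed deck on its +y side by that 10 mm step. The seated tin has its origin here, with about 3 mm of play either way in x and in y.
- fence (a point): Middle of the fence's top edge, on its face. The fence is a straight upright aluminium bar along the far (+x) side of infeed and nest: face at station x +82, from y -53.5 to +290, top 62 mm above the table, 18 mm thick. A tin lying flat against it is in line with the nest within 2 mm.
- panel (a point): Centre of the top of the white key panel, 60 mm above the table; the panel spans station x -140 to +100, y -213.5 to -53.5, and its upright face at y -53.5 is the nest's end stop. A grey upright display stands on its far end (x +65 to +95, y -195 to -75, up to 110 mm above the table).
- zero_key_top (a point): Centre of the top of the small round grey key (26 mm across) on the panel, the one nearer the robot, at station x -92, y -133.5 mm, 82 mm above the table when up. It moves with the key.
- zero_key (a joint): Travel of the small key, m: 0 up, 0.006 fully down (counts as pressed from 0.0045). Pressed straight down; starts to give at about 1.5 N, 5 N fully down; springs back. Its black housing is 42 mm across and 10 mm lower than the key's top.
- print_key_top (a point): Centre of the top of the large round grey key (44 mm across) on the panel, farther from the robot, at station x -22, y -133.5 mm, 82 mm above the table when up. It moves with the key.
- print_key (a joint): Travel of the large key, m: 0 up, 0.006 fully down (counts as pressed from 0.0045); same spring as the small key.
- spice_jar: short amber glass jar, 36 mm across, 45 mm tall, standing on the key panel between the large key and the display. To be left alone.
- timer: round white kitchen timer, 44 mm across, 20 mm tall, lying on the table just in front of the key panel. To be left alone.
- empty_tin: empty open tin, 160 x 100 x 65 mm, on the table left or right of the station. To be left alone.
- bowl: steel bowl, 130 mm across, 60 mm tall, on the table left or right of the station. To be left alone.

How it is judged:
On the way, in this order (a step that is already met when the one before it is completed fails the run):
1. the small key has been pressed down at least 4.5 mm while the nest is empty (value of joint zero_key above 0.0045 m and horizontal distance between tin and nest above 0.06 m), for 0.05 s.
2. the tin sits flat and square on the nest's floor (x of tin in the frame of nest between -0.005 and 0.005 m and y of tin in the frame of nest between -0.005 and 0.005 m and z of tin in the frame of nest between -0.003 and 0.003 m and angle between tin's own z axis and vertical below 0.03 rad and angle between the x axis of tin and the x axis of nest, either way round below 0.05 rad), for 0.3 s.
3. the large key has been pressed down at least 4.5 mm with the tin seated (all of step 2 and value of joint print_key above 0.0045 m), for 0.05 s.
At the end, for the whole second after the job is handed in: The tin rests in the nest: its origin within 5 mm of the nest's middle in x and in y and within 3 mm of its floor in height, tilted less than 0.03 rad, square with the nest within 0.05 rad, at rest; both keys are up again (less than 2 mm down) (all of step 2 and linear speed of tin below 0.01 m/s and value of joint each of zero_key, print_key below 0.002 m); the robot touches nothing.
It fails at once if the large key is pressed (over 4 mm) before the tin is seated (value of joint print_key above 0.004 m and not (x of tin in the frame of nest between -0.005 and 0.005 m and y of tin in the frame of nest between -0.005 and 0.005 m and z of tin in the frame of nest between -0.003 and 0.003 m and angle between tin's own z axis and vertical below 0.03 rad and angle between the x axis of tin and the x axis of nest, either way round below 0.05 rad)).
It fails at once if the small key is pressed (over 4 mm) with the tin already seated (value of joint zero_key above 0.004 m and (x of tin in the frame of nest between -0.005 and 0.005 m and y of tin in the frame of nest between -0.005 and 0.005 m and z of tin in the frame of nest between -0.003 and 0.003 m and angle between tin's own z axis and vertical below 0.03 rad and angle between the x axis of tin and the x axis of nest, either way round below 0.05 rad)).
It fails at once if the tin is lifted more than 25 mm off the deck, or tipped over 0.45 rad (z of tin in the frame of nest above 0.035 m or angle between tin's own z axis and vertical above 0.45 rad).
It fails at once if another thing on the table or station is moved more than 30 mm (distance of any of spice_jar, timer, empty_tin, bowl from where it was at the start of the episode above 0.03 m).
It also fails if it takes over 72 s, if anything falls off the work surface, if the arm or the gripper's body presses on something with over 40 N, if the wrist force passes 120 N, or if a joint passes its speed limit or range.

## Working session

There is one attempt and no reset: what is moved stays moved. The work goes in short steps, Python scripts to look and compute and a tool call to move; the robot and the scene stay as the last step left them, time stands still between calls to the robot, and variables do not carry over. Pictures are saved under pics/ and viewed, at most 10 in all, crops included, and the job is handed in when it is done.

Besides the shell and the picture viewer there is one more tool, called as name(argument=value, ...) on one line, values as JSON. carry_out: Moves the arm, as the interface text tells. Its arguments: {"type":"object","properties":{"rows":{"type":"string"},"claw":{"type":"number"},"force":{"type":"number"}},"required":["rows"]}

```bash
mkdir -p pics; ls; cat > h.py <<'E'
from station import *
import numpy as np, cv2
def ray(cam,px):
    M=np.array(cam["world_to_cam"]); f=192/np.tan(np.radians(cam["fov_y"]/2))
    u=(px[0]-cam["cx"])/f; v=(px[1]-cam["cy"])/f
    if cam.get("name")=="wrist":
        r=np.hypot(u,v)+1e-12; d=np.array([u/r*np.sin(r),-v/r*np.sin(r),-np.cos(r)])
    else: d=np.array([u,-v,-1.0])
    R=M[:3,:3]; return -R.T@M[:3,3], R.T@d
def at(cam,px,z):
    o,d=ray(cam,px); return o+d*(z-o[2])/d[2]
def proj(cam,P):
    M=np.array(cam["world_to_cam"]); f=192/np.tan(np.radians(cam["fov_y"]/2))
    p=M[:3,:3]@np.asarray(P)+M[:3,3]; x,y,z=p[0],-p[1],-p[2]
    if cam.get("name")=="wrist":
        r=np.hypot(x,y)+1e-12; t=np.arctan2(r,z); return cam["cx"]+f*t*x/r, cam["cy"]+f*t*y/r
    return cam["cx"]+f*x/z, cam["cy"]+f*y/z
def cam(n):
    c=read_camera(n); c["name"]=n; return c
E
python3 - <<'E'
from h import *
print(get_obs())
Z=dict(nest=.022,fence=.062,panel=.06,zero_key_top=.082,print_key_top=.082,tin=.032,spice_jar=.06,timer=0,empty_tin=0,bowl=0)
for n in("top","scene"):
    c=cam(n); cv2.imwrite(f"pics/{n}0.png",c["img"]); print(n,c["fov_y"],c["cx"],c["cy"],{k:v for k,v in c.items() if k not in("img","world_to_cam")})
    for t,z in Z.items():
        for r in place_of(n,t)[:2]: print(t,np.round(r["centre"],1),round(r["confidence"],2),np.round(at(c,r["centre"],z),4))
E
```

```text
pics
{'t': 0.0, 'q': array([-1.30807317,  0.47693068,  0.02244045,  1.55507764, -0.01151835,
        1.10927531, -0.08310491]), 'joint_vel': array([-0.00135386, -0.00010582,  0.00126591,  0.00158282,  0.00104742,
        0.00193982, -0.00136142]), 'joint_torque': array([-2.19327636e-02, -5.69723582e+01,  1.50904454e+00, -2.64507473e+01,
        5.19055815e-03,  1.34328520e-02,  1.34620524e-03]), 'eef_pos': array([0.24467706, 0.62930933, 0.23149164]), 'tool_rot': array([1.50438167e-05, 1.84383900e-01, 9.82854277e-01, 2.18644077e-04]), 'contact_force': array([-0.00657821,  0.083813  , -0.4048492 ]), 'torque': array([-0.0074983 ,  0.04706423,  0.00514706]), 'grasp_force': 1.9882145337760448, 'gripper_width': 1.0013038943641641}
top 52.78953122348544 264.57109384562693 189.24618057528286 {'fov_y': 52.78953122348544, 'cx': 264.57109384562693, 'cy': 189.24618057528286, 'name': 'top'}
nest [273.6 172.5] 0.57 [ 0.6062 -0.0198  0.022 ]
nest [400.4 177.7] 0.5 [ 0.5793 -0.4122  0.022 ]
fence [231.6 137.8] 0.63 [0.709 0.107 0.062]
panel [315.1 177.7] 0.61 [ 0.5764 -0.1429  0.06  ]
panel [400.4 1
[... 783 characters left out ...]
0.57 [0.6873 0.1135 0.062 ]
panel [237.  230.2] 0.8 [ 0.5671 -0.1386  0.06  ]
panel [275.2 225.7] 0.34 [ 0.6386 -0.0746  0.06  ]
zero_key_top [214.9 209.4] 0.65 [ 0.4887 -0.1227  0.082 ]
print_key_top [240.  222.8] 0.57 [ 0.5728 -0.1324  0.082 ]
tin [302.9 182.3] 0.8 [0.5915 0.1641 0.032 ]
tin [213.5 211. ] 0.46 [ 0.4486 -0.0821  0.032 ]
spice_jar [250.4 248.8] 0.72 [ 0.6314 -0.176   0.06  ]
spice_jar [300.8 183.6] 0.64 [0.6071 0.1194 0.06  ]
timer [182.6 229.4] 0.41 [ 0.3994 -0.1582  0.    ]
empty_tin [163.3 329.7] 0.67 [ 0.5743 -0.4237  0.    ]
empty_tin [215.7 213.6] 0.17 [ 0.4347 -0.0577  0.    ]
bowl [341.4 148.1] 0.6 [0.5883 0.4563 0.    ]
bowl [324.4 194.1] 0.31 [0.6541 0.1846 0.    ]
```

```bash
python3 - <<'E'
import cv2
a=cv2.imread("pics/top0.png")[90:270,90:450]; cv2.imwrite("pics/topc.png",cv2.resize(a,None,fx=2.2,fy=2.2,interpolation=cv2.INTER_CUBIC))
E
```

```text
(no output)
```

View pics/topc.png

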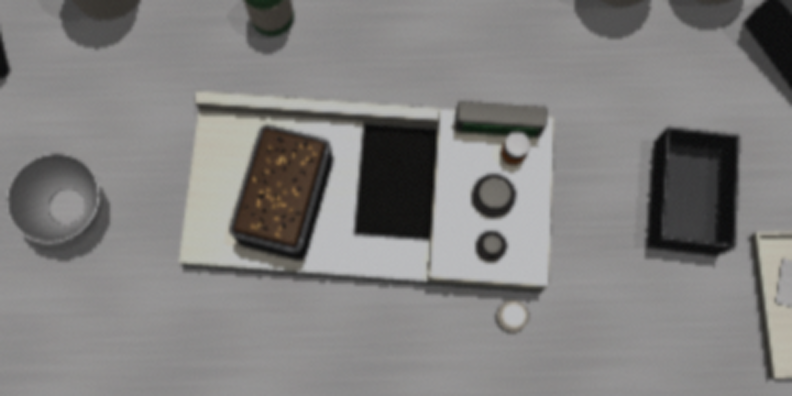

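View pics/scene0.png

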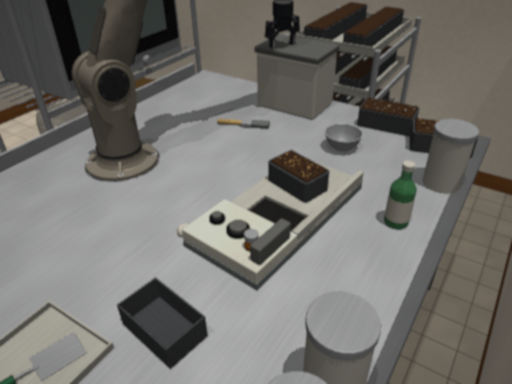

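The top crop shows the tin near (282,190) in crop pixels, with the nest as a dark rectangle spanning 360–437 × 125–238. The small key is at (491,245), the large key at (494,195) and the jar at (516,148). The scene view agrees, so next I'll fit the station and tin poses.

```bash
cat >> h.py <<'E'
def st2w(s,P):
    c,k=np.cos(s[2]),np.sin(s[2]); P=np.asarray(P,float)/1000
    return np.stack([s[0]+c*P[...,0]-k*P[...,1], s[1]+k*P[...,0]+c*P[...,1], P[...,2]],-1)
E
python3 - <<'E'
from h import *
from scipy.optimize import least_squares
c=cam("top"); s_=cam("scene")
crop=lambda u,v:(90+u/2.2-.25,90+v/2.2-.25)
obs=[(c,crop(491,243),(-92,-133.5,82)),(c,crop(494,193),(-22,-133.5,82)),
 (c,crop(356,234),(-83.5,53.5,32)),(c,crop(182,263),(-140,290,32)),(c,crop(197,95),(100,290,62)),(c,crop(553,118),(100,-213.5,60)),(c,crop(547,285),(-140,-213.5,60)),
 (s_,(214.9,209.4),(-92,-133.5,82)),(s_,(240,222.8),(-22,-133.5,82)),(s_,(277.4,218.7),(0,0,22)),(c,(310,203.5),(-92,-133.5,82)),(c,(313.9,174.7),(-22,-133.5,82)),(c,(273.6,172.5),(0,0,22)),(c,(231.6,137.8),(82,118,62))]
def res(s): return np.ravel([np.subtract(proj(k,st2w(s,P)),px) for k,px,P in obs])
r=least_squares(res,[.6,-.01,-.06],loss="soft_l1"); print(r.x,np.round(res(r.x).reshape(-1,2),1).tolist()); s=r.x
# tin: contour of rim
o=outline_of("top","tin")[0]; m=o["pixels"].astype(np.uint8); cs=max(cv2.findContours(m,0,2)[0],key=cv2.contourArea)
pts=cs[:,0].astype(float); print(o["confidence"],len(pts),cv2.minAreaRect(cs))
# silhouette fit of tin prism (32..97)
def rect(rad=12,z=32):
    a=np.linspace(0,np.pi/2,6); P=[]
    for sx,sy,a0 in((1,1,0),(-1,1,np.pi/2),(-1,-1,np.pi),(1,-1,1.5*np.pi)):
        P+=[(sx*(80-rad)+rad*np.cos(a0+t),sy*(50-rad)+rad*np.sin(a0+t),z) for t in a]
    return np.array(P)
def fitr(cm,m,p0):
    def sil(p):
        w=np.concatenate([st2w(p,rect(z=32)),st2w(p,rect(z=97))])
        q=np.array([proj(cm,x) for x in w]).astype(np.float32); return cv2.convexHull(q)
    cc=max(cv2.findContours(m,0,1)[0],key=cv2.contourArea)[:,0].astype(float)
    f=lambda p:[cv2.pointPolygonTest(sil(p),tuple(map(float,x)),True)-.5 for x in cc]
    r=least_squares(f,p0,loss="soft_l1",x_scale=[.01,.01,.05],diff_step=1e-3); return r
for cm,n in((c,"top"),(s_,"scene")):
    o=outline_of(n,"tin")[0]; r=fitr(cm,o["pixels"].astype(np.uint8),[.585,.155,-.26]); t=r.x
    d=t[:2]-s[:2]; print(n,t,r.cost,"station",np.cos(s[2])*d[0]+np.sin(s[2])*d[1],-np.sin(s[2])*d[0]+np.cos(s[2])*d[1],t[2]-s[2])
    if n=="top": T=t
v=c["img"].copy(); k=3; v=cv2.resize(v[90:270,130:390],None,fx=k,fy=k,interpolation=cv2.INTER_CUBIC)
def dr(P,p,col): cv2.polylines(v,[np.int32([(np.array(proj(c,x))-[130,90]+.5)*k for x in st2w(p,P)])],True,col,1)
dr([(-83.5,-53.5,32),(82,-53.5,32),(82,53.5,32),(-83.5,53.5,32)],s,(0,255,0)); dr([(-140,-213.5,60),(100,-213.5,60),(100,-53.5,60),(-140,-53.5,60)],s,(255,0,0)); dr([(82,-53.5,62),(82,290,62),(100,290,62),(100,-53.5,62)],s,(0,0,255))
for x,R in((-92,13),(-22,22)): dr([(x+R*np.cos(a),-133.5+R*np.sin(a),82) for a in np.linspace(0,6.2,30)],s,(0,255,255))
dr(rect(z=97),T,(255,255,0)); dr(rect(z=32),T,(255,0,255)); cv2.imwrite("pics/fit.png",v)
E
```

```text
[ 0.60683367 -0.00674725 -0.099148  ] [[0.2, 0.4], [-0.1, -0.1], [-1.6, 0.6], [-2.0, -0.0], [-1.1, -1.8], [0.2, -0.8], [0.4, 0.8], [2.4, 3.4], [-1.5, 1.0], [0.5, -0.4], [3.1, -2.9], [0.3, 2.7], [-4.2, -0.1], [1.4, 2.7]]
0.75 87 ((217.41075134277344, 177.28343200683594), (38.10639572143555, 58.190345764160156), 14.470293045043945)
top [ 0.58318587  0.14772411 -0.26769645] 17.6606871174345 station -0.03882210859582017 0.15137193342674543 -0.16854844489526744
scene [ 0.58088369  0.14777638 -0.27551359] 9.584683998700838 station -0.04111814922559642 0.15119606621053094 -0.17636558799068053
```

View pics/fit.png

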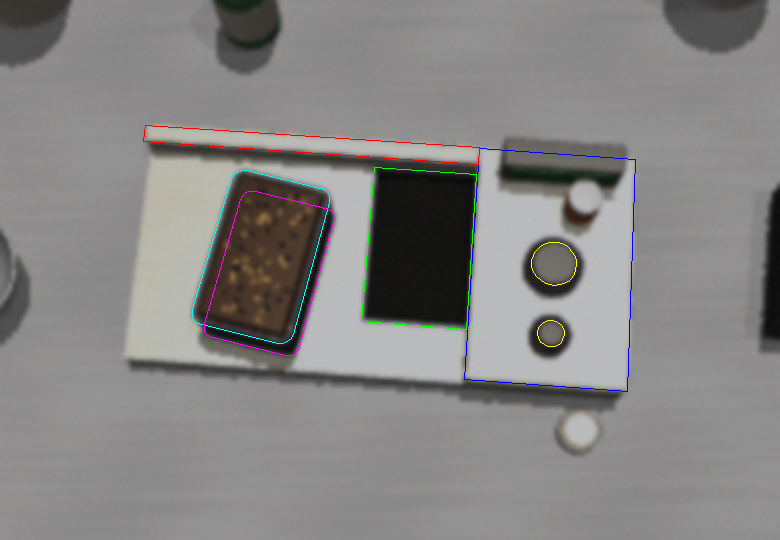

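carry_out(rows="51 -55 0 8; 51 -60 0 7.5; 51 -60 0 0; 51 -60 0 0; 51 -60 0 0; 2 -60 0 0; 0 -60 0 0; 0 -60 0 0; 0 -60 0 0; 0 -60 0 0", claw=0)

```text
t: 2.6
eef_pos: [0.4493, 0.0905, 0.2302]
tool_rot: [-0.001, 0.05, 0.999, -0.001]
contact_force: [0.8, -0.2, -3.8]
gripper_width: 0.0
grasp_force: 0.0
```

carry_out(rows="0 -60 0 0; 0 -60 -20 0; 0 -60 -40 0; 0 0 -20 0; 0 0 0 0; 0 0 0 0; 0 0 0 0")

```text
t: 3.48
eef_pos: [0.4515, -0.0777, 0.1576]
tool_rot: [0.001, 0.049, 0.999, 0.0]
contact_force: [-0.3, 0.1, -3.3]
gripper_width: 0.0
grasp_force: 0.0
```

```bash
python3 - <<'E'
from h import *
c=cam("wrist"); cv2.imwrite("pics/w1.png",cv2.resize(c["img"],None,fx=1.5,fy=1.5)); o=get_obs(); print(o["t"],o["q"],o["eef_pos"],o["tool_rot"],o["contact_force"],c["fov_y"])
for t,z in dict(zero_key_top=.082,print_key_top=.082,panel=.06,nest=.022,spice_jar=.06,fence=.062).items():
    for r in place_of("wrist",t)[:2]: print(t,np.round(r["centre"],1),round(r["confidence"],2),np.round(at(c,r["centre"],z),4))
s=(.60683,-.00675,-.0991)
for P in((-92,-133.5,82),(-22,-133.5,82),(0,0,22)): print(P,st2w(s,P),proj(c,st2w(s,P)))
print(proj(c,o["eef_pos"]))
E
```

```text
3.525 [-0.2550149   0.21945069  0.33119834  2.14896908 -0.10076684  0.7860755
  1.61189929] [ 0.45151962 -0.07782033  0.15758196] [6.10462830e-04 4.94428764e-02 9.98776749e-01 1.84631552e-04] [-0.45640354 -1.0963448  -4.42350282] 65.70646984690485
zero_key_top [197.5 264.9] 0.7 [ 0.502  -0.1332  0.082 ]
nest [329.  303.6] 0.66 [ 0.604  -0.0071  0.022 ]
fence [449.6 271.9] 0.25 [0.5602 0.1257 0.062 ]
(-92, -133.5, 82) [ 0.50207318 -0.13049271  0.082     ] (np.float64(200.571882971616), np.float64(264.79870068892126))
(-22, -133.5, 82) [ 0.57172973 -0.13741836  0.082     ] (np.float64(207.18089420769286), np.float64(326.229466904325))
(0, 0, 22) [ 0.60683 -0.00675  0.022  ] (np.float64(329.25502713408065), np.float64(305.3748465792085))
(np.float64(255.7944986596592), np.float64(246.72466971925635))
```

View pics/w1.png

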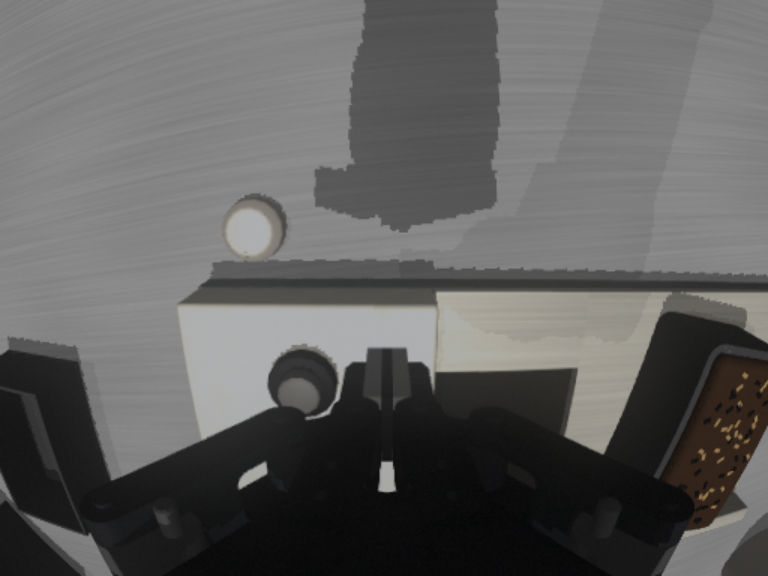

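The wrist view shows the small key at (298,392), the nest's near corner at (577,368), and the panel's front corners at (179,305) and (437,302). I'll refine the fit with these.

```bash
python3 - <<'E'
from h import *
from scipy.optimize import least_squares
c=cam("wrist"); t=cam("top")
crop=lambda u,v:(90+u/2.2-.25,90+v/2.2-.25); w=lambda u,v:(u/1.5-.17,v/1.5-.17)
obs=[(c,w(298,392),(-92,-133.5,82)),(c,w(577,368),(-83.5,53.5,32)),(c,w(179,305),(-140,-213.5,60)),(c,w(437,302),(-140,-53.5,60)),
(t,crop(491,243),(-92,-133.5,82)),(t,crop(494,193),(-22,-133.5,82)),(t,crop(356,236),(-83.5,53.5,32)),(t,crop(547,285),(-140,-213.5,60)),(t,crop(553,118),(100,-213.5,60))]
def res(s): return np.ravel([np.subtract(proj(k,st2w(s,P)),px) for k,px,P in obs])
r=least_squares(res,[.6,-.01,-.06],loss="soft_l1"); s=r.x; print(s,np.round(res(s).reshape(-1,2),1).tolist())
r2=least_squares(lambda s:res(s)[:8],s); print(r2.x,np.round(r2.fun,1))
for P in((-92,-133.5,82),(-22,-133.5,82)): print(st2w(s,P),st2w(r2.x,P))
E
```

```text
[ 0.60515262 -0.00868094 -0.09552497] [[0.0, 3.4], [1.2, -1.2], [-3.5, -0.5], [1.3, 1.5], [1.0, 0.8], [0.7, 0.3], [-0.9, 0.3], [1.3, 1.1], [0.8, -0.5]]
[ 0.6049352  -0.00906063 -0.10074209] [ 0.   2.5  1.3 -1.1 -3.3 -1.9  1.7  0.9]
[ 0.50083885 -0.13279737  0.082     ] [ 0.49997533 -0.13263116  0.082     ]
[ 0.57051972 -0.13947395  0.082     ] [ 0.56962041 -0.13967118  0.082     ]
```

carry_out(rows="49 -55 0 0; 0 0 -30 0; 0 0 -30 0; 0 0 0 0; 0 0 0 0; 0 0 -8 0; 0 0 -8 0; 0 0 -5 0; 0 0 -4 0; 0 0 0 0")

```text
t: 5.18
eef_pos: [0.4934, -0.1251, 0.0752]
tool_rot: [0.001, 0.05, 0.999, 0.001]
contact_force: [-12.6, 4.1, 40.3]
gripper_width: -0.002
grasp_force: 21.9
```

carry_out(rows="0 0 0 0; 0 0 0 0")

```text
t: 5.42
eef_pos: [0.4933, -0.1251, 0.0752]
tool_rot: [0.001, 0.05, 0.999, 0.001]
contact_force: [-10.5, 4.4, 39.1]
gripper_width: -0.003
grasp_force: 21.7
```

The small key bottomed out: TCP z is 0.075 and the force is 39 N. Next I'll lift and go round to the tin's near side.

carry_out(rows="0 0 15 0; 0 0 45 0; 0 0 50 0; 0 50 0 0; -7 55 0 0; -7 55 0 0; -7 55 0 0; -7 55 0 0; 0 0 0 0; 0 0 0 0", claw=50)

```text
t: 6.68
eef_pos: [0.4643, 0.1442, 0.1816]
tool_rot: [-0.0, 0.05, 0.999, -0.0]
contact_force: [-0.1, -0.8, -4.8]
gripper_width: 0.586
grasp_force: 0.0
```

```bash
cat >> h.py <<'E'
S=(.605,-.0087,-.097)
def w2st(p):
    d=np.asarray(p[:2])-S[:2]; c,k=np.cos(S[2]),np.sin(S[2]); return np.array([c*d[0]+k*d[1],-k*d[0]+c*d[1]])*1000
def rect(rad=12,z=32):
    a=np.linspace(0,np.pi/2,6); P=[]
    for sx,sy,a0 in((1,1,0),(-1,1,np.pi/2),(-1,-1,np.pi),(1,-1,1.5*np.pi)):
        P+=[(sx*(80-rad)+rad*np.cos(a0+t),sy*(50-rad)+rad*np.sin(a0+t),z) for t in a]
    return np.array(P)
E
python3 - <<'E'
from h import *
c=cam("wrist"); cv2.imwrite("pics/w2.png",cv2.resize(c["img"],None,fx=1.5,fy=1.5)); o=get_obs(); print(o["t"],o["q"],o["eef_pos"],o["contact_force"],w2st(o["eef_pos"]))
E
```

```text
6.725 [-0.62364797  0.22715284  0.225354    2.05997049 -0.06558595  0.86191353
  1.10787567] [0.46452235 0.14352544 0.18162608] [ 0.46150792 -0.32539395 -3.925333  ] [-154.56001027  137.90488227]
```

View pics/w2.png

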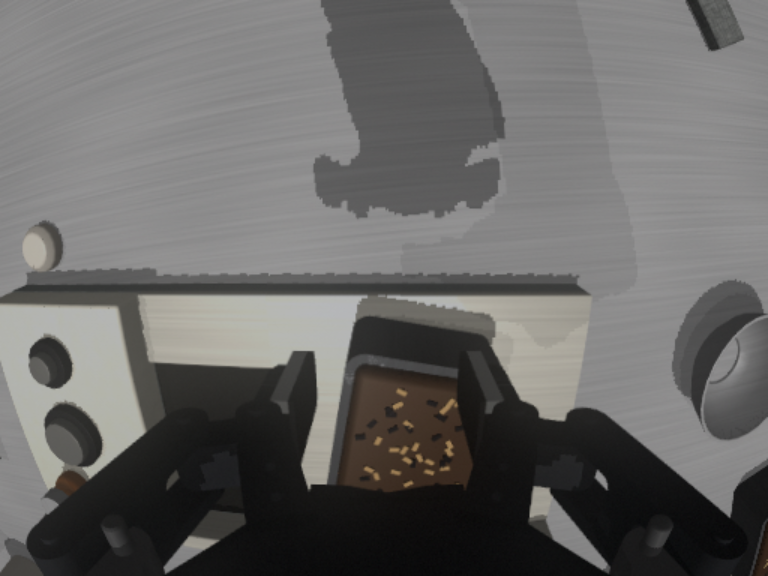

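carry_out(rows="0 10 -45 0; 0 0 -45 0; 0 0 -43 0; 0 0 0 0; 0 0 0 0; 6 -0.6 0 0; 6 -0.6 0 0; 6 -0.6 0 0; 6 -0.6 0 0; 6 -0.6 0 0")

```text
t: 7.98
eef_pos: [0.4922, 0.1511, 0.0483]
tool_rot: [-0.003, 0.05, 0.999, -0.001]
contact_force: [-7.3, -1.4, -1.0]
gripper_width: 0.583
grasp_force: 0.8
```

```bash
cat > look.py <<'E'
from h import *
from scipy.optimize import least_squares
import sys
o=get_obs(); print(o["t"],o["eef_pos"],np.round(o["contact_force"],1),"tcp st",w2st(o["eef_pos"]).round(1))
p0=[float(x) for x in sys.argv[1:4]]; z0=float(sys.argv[4]) if len(sys.argv)>4 else 32
p0=np.r_[st2w(S,(p0[0],p0[1],0))[:2],p0[2]+S[2]]
for n in("top","scene"):
    c=cam(n); r=outline_of(n,"tin")
    if not r: print(n,"none"); continue
    r=min(r,key=lambda q:np.hypot(*np.subtract(q["centre"],proj(c,[p0[0],p0[1],.07])))); m=r["pixels"].astype(np.uint8)
    cc=cv2.convexHull(max(cv2.findContours(m,0,1)[0],key=cv2.contourArea)); full=np.zeros_like(m); cv2.fillPoly(full,[cc],1)
    cc=max(cv2.findContours(full,0,1)[0],key=cv2.contourArea)[:,0].astype(float)
    def f(p):
        q=np.array([proj(c,x) for x in np.concatenate([st2w(p,rect(z=z0)),st2w(p,rect(z=z0+65))])]).astype(np.float32); h=cv2.convexHull(q)
        return [cv2.pointPolygonTest(h,tuple(map(float,x)),True)-.5 for x in cc]
    R=least_squares(f,p0,loss="soft_l1",x_scale=[.01,.01,.05],diff_step=1e-3); print(n,"conf %.2f cost %.1f"%(r["confidence"],R.cost),"tin st",w2st(R.x).round(1),"yaw",round(R.x[2]-S[2],3))
    cv2.imwrite(f"pics/{n}_last.png",cv2.resize(c["img"][90:270,130:390],None,fx=3,fy=3,interpolation=cv2.INTER_CUBIC))
E
python3 look.py -40 150 -.17
```

```text
7.975 [0.49217741 0.15112425 0.04831243] [-7.3 -1.4 -1. ] tcp st [-127.8  148.1]
top conf 0.74 cost 417.6 tin st [-27.5 152.2] yaw -0.199
scene conf 0.95 cost 15.4 tin st [-31.9 155.4] yaw -0.145
```

carry_out(rows="5 -0.5 0 0; 5 -0.5 0 0; 5 -0.5 0 0; 5 -0.5 0 0; 4 -0.4 0 0; 4 -0.4 0 0; 0 0 0 0")

```text
t: 9.05
eef_pos: [0.5234, 0.149, 0.0491]
tool_rot: [0.001, 0.05, 0.999, 0.0]
contact_force: [-1.3, -1.0, -4.9]
gripper_width: 0.584
grasp_force: 0.6
```

```bash
python3 look.py -10 150 -.05
```

```text
9.05 [0.52344636 0.1490444  0.04905515] [-1.3 -1.  -4.9] tcp st [-96.4 149.1]
top conf 0.95 cost 365.8 tin st [ -1.9 163.5] yaw -0.134
scene conf 0.74 cost 53.3 tin st [ -7.2 165.2] yaw -0.06
```

carry_out(rows="3 -0.3 0 0; 3 -0.3 0 0; 2 -0.2 0 0; 2 -0.2 0 0; 0 0 0 0")

```text
t: 9.88
eef_pos: [0.5289, 0.1482, 0.0481]
tool_rot: [-0.003, 0.049, 0.999, -0.001]
contact_force: [-10.6, -0.2, -1.1]
gripper_width: 0.591
grasp_force: 0.4
```

```bash
python3 look.py 0 155 0
```

```text
9.875 [0.52894591 0.14817644 0.04809064] [-10.6  -0.2  -1.1] tcp st [-90.9 148.8]
top conf 0.93 cost 387.9 tin st [  2.9 163.7] yaw -0.108
scene conf 0.78 cost 58.2 tin st [ -3.3 165.7] yaw -0.07
```

View pics/top_last.png

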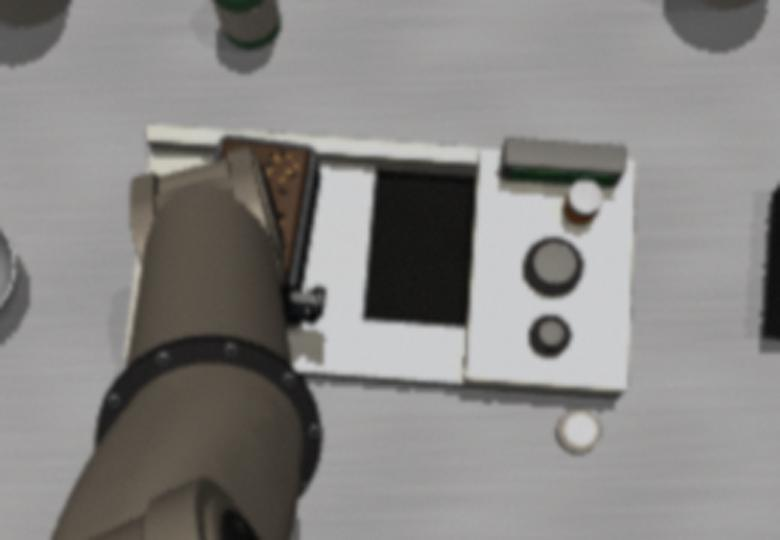

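carry_out(rows="2 -0.2 0 0; 2 -0.2 0 0; 2 -0.2 0 0; 2 -0.2 0 0; 0 0 0 0")

```text
t: 10.7
eef_pos: [0.5285, 0.1472, 0.0459]
tool_rot: [-0.011, 0.048, 0.999, -0.002]
contact_force: [-29.0, 0.5, 5.0]
gripper_width: 0.585
grasp_force: 0.0
```

```bash
python3 look.py 0 160 0
```

```text
10.7 [0.52851044 0.14718661 0.04591356] [-29.    0.5   5. ] tcp st [-91.2 147.7]
top conf 0.81 cost 392.5 tin st [ -0.3 168.3] yaw -0.138
scene conf 0.57 cost 57.5 tin st [ -2.3 165.1] yaw -0.069
```

The tin is flat against the fence: it takes 29 N with no motion. I'll back off, rise, turn −90° and go behind its +y face.

carry_out(rows="-25 2.5 0 0; -30 3 0 0; 0 0 45 0; 0 0 50 -10; 0 0 45 -10; 25 40 0 -10; 40 40 0 -10; 40 10 0 -10; 40 0 0 -10; 0 0 0 -10", claw=60)

```text
t: 12.15
eef_pos: [0.634, 0.2427, 0.1892]
tool_rot: [0.002, 0.616, 0.787, 0.001]
contact_force: [-0.7, -0.3, -3.8]
gripper_width: 0.703
grasp_force: 0.0
```

carry_out(rows="0 0 0 -10; 0 0 0 -10; 0 0 0 0; 0 0 0 0")

```text
t: 12.65
eef_pos: [0.6309, 0.2431, 0.1891]
tool_rot: [0.0, 0.74, 0.672, 0.0]
contact_force: [0.2, 0.1, -3.5]
gripper_width: 0.698
grasp_force: 0.0
```

```bash
python3 look.py 0 160 0; python3 - <<'E'
from h import *
c=cam("wrist"); cv2.imwrite("pics/w3.png",cv2.resize(c["img"],None,fx=1.5,fy=1.5)); o=get_obs(); q=o["tool_rot"]; print(o["q"].round(2),"tool y deg",np.degrees(2*np.arctan2(q[2],q[1]))-90)
E
```

```text
12.65 [0.63087865 0.24311388 0.1891208 ] [ 0.2  0.1 -3.5] tcp st [  1.4 253.1]
top conf 0.83 cost 26.1 tin st [  2.6 163.9] yaw -0.066
scene conf 0.76 cost 62.5 tin st [ -3.3 166. ] yaw -0.076
[-0.85  0.57  0.57  1.62 -0.34  1.05 -0.28] tool y deg -5.700632808246809
```

View pics/w3.png

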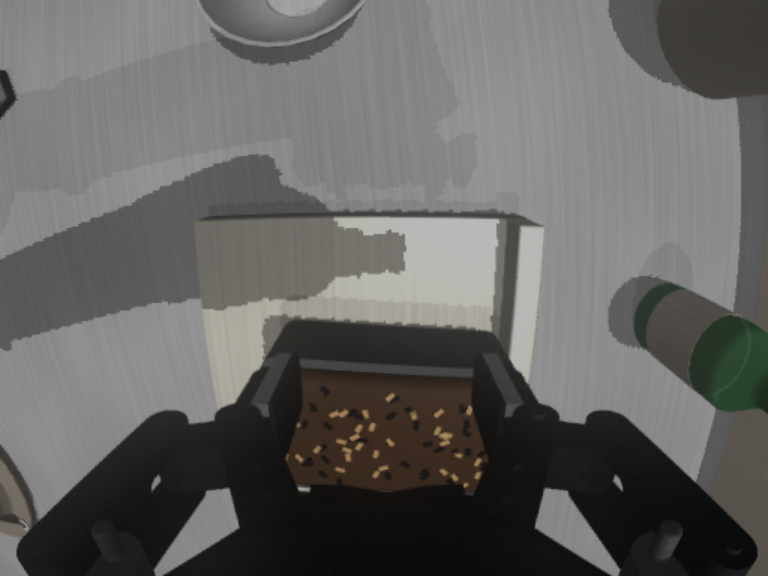

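carry_out(rows="0 0 -48 0; 0 0 -48 0; 0 0 -47 0; 0 0 0 0; -1 -10 0 0; -1 -10 0 0; -0.8 -8 0 0; -0.6 -6 0 0; -0.6 -6 0 0; -0.6 -6 0 0")

```text
t: 14.15
eef_pos: [0.6266, 0.1987, 0.0466]
tool_rot: [-0.0, 0.741, 0.672, 0.001]
contact_force: [-0.2, 6.3, -1.6]
gripper_width: 0.704
grasp_force: 0.0
```

carry_out(rows="-0.6 -6 0 0; -0.6 -6 0 0; -0.5 -5 0 0; 0 0 0 0")

```text
t: 14.65
eef_pos: [0.6248, 0.1804, 0.0465]
tool_rot: [0.0, 0.741, 0.671, 0.001]
contact_force: [1.2, 2.8, -2.8]
gripper_width: 0.699
grasp_force: 0.0
```

```bash
python3 look.py 0 130 0; python3 - <<'E'
from h import *
c=cam("wrist"); cv2.imwrite("pics/w4.png",cv2.resize(c["img"],None,fx=1.5,fy=1.5))
E
```

```text
14.65 [0.62481297 0.18044805 0.04649732] [ 1.2  2.8 -2.8] tcp st [  1.4 190.2]
top conf 0.75 cost 25.0 tin st [  3.6 129.4] yaw 0.01
scene conf 0.79 cost 93.8 tin st [ -1.6 131.2] yaw 0.034
```

View pics/top_last.png

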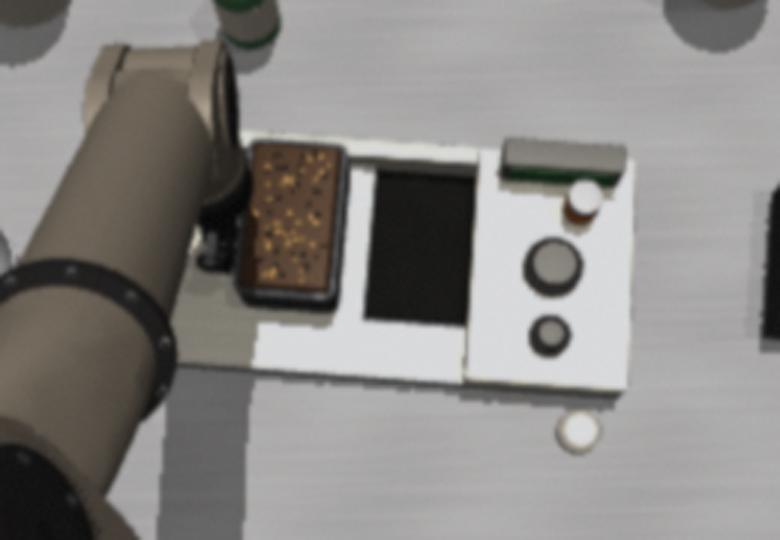

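The tin is now square: its right edge, (347,150) to (338,300), is parallel to the nest edge, and it is near the fence. I'll keep pushing with a slight drift toward the fence.

carry_out(rows="-0.4 -7 0 0; -0.4 -7 0 0; -0.4 -7 0 0; -0.4 -7 0 0; -0.4 -7 0 0; -0.4 -7 0 0; -0.4 -7 0 0; -0.5 -7 0 0; 0 0 0 0")

```text
t: 16.02
eef_pos: [0.6208, 0.1231, 0.0457]
tool_rot: [0.0, 0.742, 0.671, -0.0]
contact_force: [1.6, 2.3, -4.7]
gripper_width: 0.707
grasp_force: 0.5
```

```bash
python3 look.py 2 73 0
```

```text
16.025 [0.62078487 0.12313341 0.0457372 ] [ 1.6  2.3 -4.7] tcp st [  2.9 132.7]
top conf 0.62 cost 20.3 tin st [ 4.6 72.1] yaw -0.025
scene conf 0.93 cost 103.2 tin st [-2.2 76.1] yaw 0.004
```

carry_out(rows="-0.5 -7 0 0; -0.5 -7 0 0; -0.5 -7 0 0; -0.5 -7 0 0; -0.5 -7 0 0; -0.5 -7 0 0; -0.5 -6 0 0; -0.5 -6 0 0; 0 0 0 0")

```text
t: 17.35
eef_pos: [0.6166, 0.0683, 0.0457]
tool_rot: [0.0, 0.742, 0.67, -0.001]
contact_force: [-0.7, -0.2, -5.0]
gripper_width: 0.702
grasp_force: 0.1
```

```bash
python3 look.py 2 18 0 27
```

```text
17.35 [0.61658136 0.06830553 0.04571215] [-0.7 -0.2 -5. ] tcp st [ 4.1 77.8]
top conf 0.57 cost 60.7 tin st [ 3.3 13.3] yaw -0.074
scene conf 0.71 cost 73.3 tin st [-6.1 26.2] yaw 0.038
```

View pics/scene_last.png

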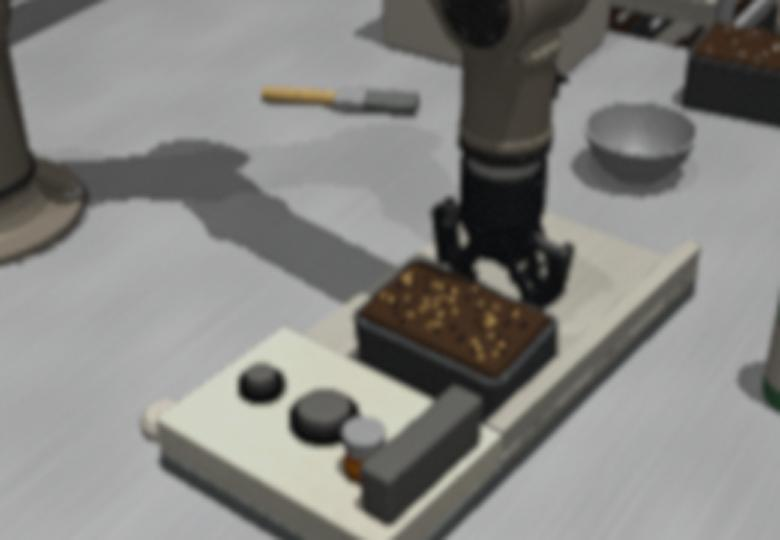

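carry_out(rows="-0.4 -4 0 0; -0.4 -4 0 0; -0.3 -3 0 0; -0.2 -2 0 0; 0 0 0 0")

```text
t: 18.18
eef_pos: [0.6155, 0.0564, 0.0459]
tool_rot: [0.0, 0.742, 0.671, -0.0]
contact_force: [-0.1, 3.0, -4.5]
gripper_width: 0.695
grasp_force: 1.0
```

```bash
python3 look.py 2 5 0 24
```

```text
18.175 [0.61553764 0.05637895 0.04585787] [-0.1  3.  -4.5] tcp st [ 4.2 65.8]
top conf 0.82 cost 73.6 tin st [3.6 2. ] yaw -0.07
scene conf 0.97 cost 184.4 tin st [-12.   25.1] yaw 0.108
```

carry_out(rows="-0.2 -2 0 0; -0.2 -2 0 0; -0.1 -1 0 0; 0 0 0 0; 0 0 0 0")

```text
t: 19.0
eef_pos: [0.6152, 0.0514, 0.046]
tool_rot: [0.0, 0.742, 0.671, -0.0]
contact_force: [0.4, 1.6, -6.0]
gripper_width: 0.702
grasp_force: 1.0
```

```bash
python3 look.py 2 2 0 22
```

```text
19.0 [0.61523965 0.0514397  0.04596028] [ 0.4  1.6 -6. ] tcp st [ 4.4 60.8]
top conf 0.57 cost 80.0 tin st [ 3.9 -0.9] yaw -0.05
scene conf 0.91 cost 350.4 tin st [-15.4  27.9] yaw 0.147
```

View pics/scene_last.png

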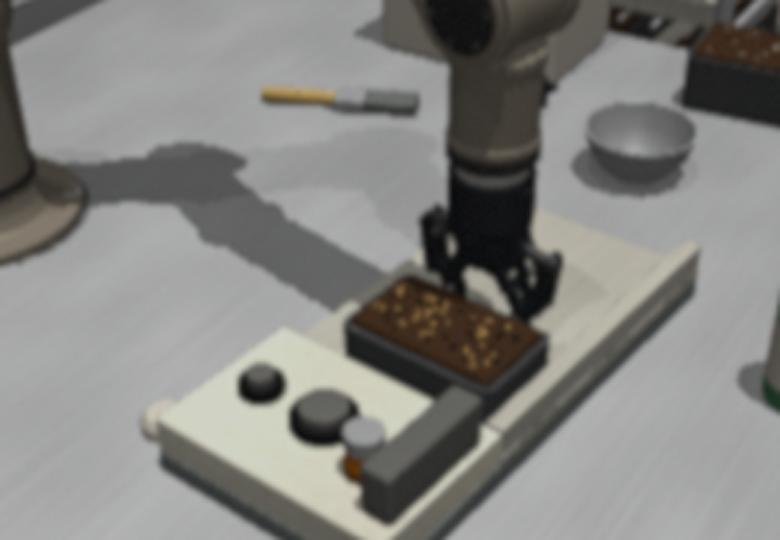

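carry_out(rows="-0.2 -2 0 0; -0.2 -2 0 0; 0 0 0 0; 0 0 0 0")

```text
t: 19.7
eef_pos: [0.6148, 0.0477, 0.0459]
tool_rot: [0.0, 0.742, 0.671, 0.0]
contact_force: [0.6, 3.1, -4.8]
gripper_width: 0.704
grasp_force: 1.7
```

carry_out(rows="-0.2 -2 0 0; 0 0 0 0; 0 0 0 0")

```text
t: 20.08
eef_pos: [0.6149, 0.0471, 0.046]
tool_rot: [-0.0, 0.742, 0.671, 0.001]
contact_force: [0.9, 7.4, -4.7]
gripper_width: 0.705
grasp_force: 3.4
```

carry_out(rows="1 10 0 0; 3 30 0 0; 0 0 50 0; 0 0 50 0; 0 0 50 0; 0 60 0 0; 0 60 0 0; 0 60 0 0; 0 0 0 0", claw=0)

```text
t: 21.2
eef_pos: [0.617, 0.2727, 0.1949]
tool_rot: [-0.001, 0.739, 0.674, 0.0]
contact_force: [-0.1, -0.6, -3.5]
gripper_width: -0.002
grasp_force: 0.0
```

```bash
for z in 22 32; do echo z $z; python3 look.py 2 0 0 $z; done; python3 - <<'E'
from h import *
# where do rim z hypotheses differ: centroid of outline in both views vs expected seated/unseated
for n in("top","scene"):
    c=cam(n); o=outline_of(n,"tin")[0]; m=o["pixels"].astype(np.uint8)
    for lab,y,z in(("seated",-3.5,22),("seated0",0,22),("up",-3.5,32)):
        w=np.concatenate([st2w(S,rect(z=z)+[0,y,0]),st2w(S,rect(z=z+65)+[0,y,0])])
        h=np.zeros_like(m); cv2.fillPoly(h,[cv2.convexHull(np.int32(np.round([proj(c,x) for x in w])))],1)
        print(n,lab,"IoU",round((m&h).sum()/(m|h).sum(),3),m.sum(),h.sum(), "bbox",cv2.boundingRect(m),cv2.boundingRect(h))
    cv2.imwrite(f"pics/{n}_s.png",c["img"])
E
```

```text
z 22
21.2 [0.61698673 0.27269156 0.19486264] [-0.1 -0.6 -3.5] tcp st [-15.3 281.2]
top conf 0.76 cost 30.7 tin st [ 4.6 -1.8] yaw 0.002
scene conf 0.79 cost 386.8 tin st [-14.1  25.6] yaw 0.333
z 32
21.4 [0.61906352 0.26308598 0.19592116] [-0.7 -0.2 -3.5] tcp st [-12.3 271.9]
top conf 0.70 cost 10.7 tin st [ 1.1 -2.3] yaw -0.001
scene conf 0.75 cost 347.2 tin st [-4.3  8.6] yaw 0.215
top seated IoU 0.92 1934 2003 bbox (253, 139, 38, 59) (253, 141, 38, 59)
top seated0 IoU 0.903 1934 2023 bbox (253, 139, 38, 59) (251, 141, 39, 59)
top up IoU 0.941 1934 2014 bbox (253, 139, 38, 59) (253, 140, 38, 59)
scene seated IoU 0.67 1917 2856 bbox (244, 182, 68, 47) (242, 181, 70, 60)
scene seated0 IoU 0.673 1917 2847 bbox (244, 182, 68, 47) (243, 181, 70, 60)
scene up IoU 0.668 1917 2866 bbox (244, 182, 68, 47) (242, 178, 70, 60)
```

carry_out(rows="-3 -60 0 0; -3 -60 0 0; -3 -60 0 0; -3 -60 0 0; 0 -12 0 0; 0 0 -40 0; 0 0 -38 0; 0 0 0 0; 0 0 0 0")

```text
t: 22.92
eef_pos: [0.6075, 0.0141, 0.1191]
tool_rot: [0.0, 0.742, 0.671, 0.001]
contact_force: [-0.4, -0.2, -3.0]
gripper_width: -0.001
grasp_force: 0.0
```

carry_out(rows="0 0 -4 0; 0 0 -2 0; 0 0 0 0; 0 0 0 0")

```text
t: 23.42
eef_pos: [0.6067, 0.0138, 0.1121]
tool_rot: [0.0, 0.742, 0.671, 0.0]
contact_force: [0.2, 0.9, -3.5]
gripper_width: -0.002
grasp_force: 0.0
```

carry_out(rows="0 0 -4 0; 0 0 -4 0; 0 0 0 0; 0 0 0 0")

```text
t: 23.92
eef_pos: [0.6066, 0.0137, 0.1038]
tool_rot: [0.0, 0.742, 0.671, -0.0]
contact_force: [-0.0, 0.1, -3.5]
gripper_width: -0.0
grasp_force: 0.0
```

carry_out(rows="0 0 -3 0; 0 0 -2 0; 0 0 0 0; 0 0 0 0")

```text
t: 24.42
eef_pos: [0.6066, 0.0137, 0.0989]
tool_rot: [0.0, 0.742, 0.671, -0.0]
contact_force: [0.4, 0.6, -3.9]
gripper_width: 0.003
grasp_force: 0.0
```

carry_out(rows="0 0 -2 0; 0 0 -2 0; 0 0 0 0; 0 0 0 0")

```text
t: 24.92
eef_pos: [0.6067, 0.0138, 0.0952]
tool_rot: [-0.0, 0.742, 0.671, 0.0]
contact_force: [-2.8, 0.0, 0.4]
gripper_width: 0.003
grasp_force: 2.8
```

Contact came at 0.095 m, which is the seated crust height (22 + 73 mm), so the tin is down. On to the large key.

carry_out(rows="0 0 20 0; 0 0 40 0; -12 -50 0 0; -12 -50 0 0; -12 -53 0 0; 0 0 0 0; 0 0 0 0; 0 0 -30 0; 0 0 -30 0; 0 0 0 0")

```text
t: 26.18
eef_pos: [0.5696, -0.1368, 0.0932]
tool_rot: [-0.002, 0.741, 0.672, -0.001]
contact_force: [-0.6, 0.5, -3.3]
gripper_width: 0.002
grasp_force: 0.0
```

carry_out(rows="0 0 0 0; 0 0 0 0")

```text
t: 26.42
eef_pos: [0.5716, -0.1391, 0.0962]
tool_rot: [0.001, 0.741, 0.671, 0.001]
contact_force: [-0.1, -0.9, -3.7]
gripper_width: 0.002
grasp_force: 0.0
```

carry_out(rows="0 0 -6 0; 0 0 -6 0; 0 0 -4 0; 0 0 -3 0; 0 0 -2 0; 0 0 0 0; 0 0 0 0; 0 0 0 0")

```text
t: 27.42
eef_pos: [0.5707, -0.1392, 0.0758]
tool_rot: [-0.0, 0.742, 0.671, 0.001]
contact_force: [-7.1, 3.7, 17.4]
gripper_width: 0.001
grasp_force: 11.0
```

carry_out(rows="0 0 10 0; 0 0 30 0; 0 0 50 0; 0 0 50 0; -30 0 0 0; 0 0 0 0; 0 0 0 0; 0 0 0 0")

```text
t: 28.42
eef_pos: [0.5411, -0.139, 0.2134]
tool_rot: [-0.0, 0.741, 0.671, -0.0]
contact_force: [0.3, -0.1, -3.0]
gripper_width: 0.004
grasp_force: 0.0
```

```bash
python3 look.py 2 -2 0 22 | head -2; python3 -c "
from h import *
for n in ('scene','top'):
    for t in ('spice_jar','timer'):
        print(n,t,[(np.round(r['centre'],1).tolist(),round(r['confidence'],2)) for r in place_of(n,t)[:2]])
print(hand_in())"
```

```text
28.425 [ 0.5410532  -0.13901068  0.21341422] [ 0.3 -0.1 -3. ] tcp st [ -51.  -135.9]
top conf 0.66 cost 41.1 tin st [ 2.5 -1.1] yaw -0.007
scene spice_jar [([254.4, 248.1], 0.5)]
scene timer [([183.7, 231.1], 0.53)]
top spice_jar []
top timer []
the job is handed in; nothing more can be done
None
```

I pressed the small key fully down with the nest empty, slid the tin into the nest until it sat flat and square, then pressed the large key fully down. I handed the job in at about 28 s, and no verdict came back.

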